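Left-hand burr nut off the red dashi mill

ROBOT

A 6-joint arm with a two-finger parallel gripper is mounted at the origin on the work surface. World frame = base frame: x ahead of the robot, y to its left, z up, the work surface at z = 0. Lengths are in m, angles in degrees, forces in N, time in s.
With the tool pointing down it reaches from about 0.35 to 0.775 m from the base axis. Payload 7.3 kg.
Tool frame: the origin (TCP) lies at the very end of the fingers, on their centre line; the grasp point (between the pads) lies 19 mm behind it (r.tcp_to_grasp is the distance from the TCP to the grasp point, in m); z points along the fingers, y is the line along which they close (so a half turn about z gives the same grasp; the last joint's range is limited). The gripper opens to 92 mm and grips with 3 to 60 N. Pads are 19 mm wide; open, the fingers measure 130 mm over their backs; the gripper's body (75 mm by 190 mm) begins 47 mm behind the grasp point.
Start: joints at [59.473, 19.595, 87.324, -0, 73.075, -8.365], TCP at [0.198, 0.486, 0.227] pointing down, gripper open.
Joint ranges: [-145.02, 145.02], [-44.19, 115.74], [2.07, 154.8], [-57.11, 237.11], [16.16, 152.29], [-177.93, 177.93]. Speed limits (degrees/s): [147.25, 147.25, 180, 180, 180, 180].

INTERFACE

Orientations are given as a 3x3 rotation matrix whose columns are the frame's x, y, z axes.
In Python, from rig import sense, cams, r gives the robot as it stands.
- The arm moves only by the tool step_arm, never from a script. Its argument "rows" is a list that holds one entry, the list of rows, each a list of 5 numbers: the opening, from 0 (shut) to 1 (fully open), then the shift along the tool's x, y, z in m, then the turn about the tool's z in rad. A call has 1 to 5 rows; each row shifts and turns the commanded pose from where the row before left it, along the tool's axes as they then stand; what a row does not reach is not made up. A row lasts 1/12 s, in which the tool goes at most 41.7 mm and 7.16 degrees, less where a joint would pass 70% of its speed; a pose out of reach is approached as far as the arm can. A call with a gripper value outside its range is refused whole. The fingers move at their own pace and stop on an object; "force" is the grip in N (left out, the last holds). Time passes only in rows, so rows that do not move let the fingers close. It gives the time, the measured TCP pose, the force, the opening and the grip force at its end, in the units of the state.
- sense(): the state, without advancing time (a new reading comes with each control period).
- cams.camera(name): name is "scene" or "side" or "wrist"; returns a dict with "pixels" (384x512x3 uint8, red, green, blue), "fx", "fy", "cx", "cy" (pixels), "D" ([k1, k2, p1, p2, k3] as OpenCV has them; the pictures are not rectified), "position" and "orientation" of the camera in the world; the wrist camera has in their place "hand_eye" (4x4, takes a point from camera to tool coordinates, whose origin is the TCP and whose axes are the flange's). Camera axes: x right, y down, z forward; pixel columns grow to the right and rows downward; lengths in m; the calibration is good to about 2 mm. A picture is of the moment at which its call begins: read the wrist's pose just before it. There is no depth.
- r.job_done(): hands the job in; it is judged then, once.
The state is a dict: "clock": time; "joint_positions": joint angles; "qd": joint speeds; "joint_torque": joint torques, N m; "tcp_pos": TCP position; "eef_rot": TCP orientation; "force": force on the tool from outside, world axes, zero at the start; "ft_torque": the same for the moment, N m; "opening": finger opening in m; "grasp_force": force on a finger pad.
Only numpy, scipy, OpenCV 4.12 (cv2) and the standard library are available. Lean on these libraries where they do the work, as an engineer would, in place of code of your own. Each camera call takes 0.05 s, during which the arm holds its last target. There are 200 camera calls.

TASK

The red mill is due for a clean: unscrew the brass nut that holds its burr, lift it off and stand it upright on its base in the steel tray on the foam box. It is a left-hand quick thread, so it comes undone clockwise as seen from above, about a fifth of a turn. Leave the white mill's nut on its mill.

Things in the scene. Friction and masses are not known exactly. Their poses are not given: they have to be found in the camera images.
- red_nut_mid (a point): Brass nut on the red mill, loose, 0.15 kg, 58 mm tall: round skirt (52 mm diameter, 22 mm tall, open below) with a grip bar on top (52 mm long, 18 mm wide, 22 to 58 mm above the underside). Point: on its axis, 29 mm above the underside. x along the bar, z up. Grip the bar across its width from above. Turns easily, with 3 mm sideways play; lifts straight off, clear of the shaft after 20 mm.
- red_mill: Red mill, fixed, upright, 120 mm diameter, steel chute on its -x side. Origin: on its axis at table height. Nut rests on the burr disc, 130 mm above the origin. Nut is locked with its bar along the mill's x (starts within 7 degrees of that); seen from above, clockwise it is free 50 to 100 degrees from locked (75 best), with a stop at 104; counter-clockwise a stop at 12 degrees keeps it held.
- tray_floor (a point): Centre of the inner floor of the square steel tray (inside 152 x 152 mm, walls 14 mm above the floor, 4 mm thick), fixed on a white foam box 170 mm square; the floor is 89 mm above the table. x and y along the sides, z up.
- white_nut_mid (a point): The same kind of brass nut on the white mill, a machine of the same shape as the red one; point and axes as for the red nut. To be left on its mill.

How it is judged (in metres and radians):
On the way, in this order (a step that is already met when the one before it is completed fails the run):
1. the red mill's nut has been turned clockwise at least 40 degrees from locked while still down on its shaft (angle between the x axis of red_nut_mid and the x axis of red_mill, either way round above 0.7 rad and z of red_nut_mid in the frame of red_mill below 0.165 m and horizontal distance between red_nut_mid and red_mill below 0.01 m), for 0.1 s.
2. the nut has been lifted clear of the shaft (z of red_nut_mid in the frame of red_mill above 0.189 m), for 0.1 s.
At the end, for the whole second after the job is handed in: The red mill's nut stands upright (within 10 degrees) on the floor of the steel tray, its axis anywhere inside the tray's walls, let go and at rest; the white mill's nut is still on its mill (x of red_nut_mid in the frame of tray_floor between -0.07 and 0.07 m and y of red_nut_mid in the frame of tray_floor between -0.07 and 0.07 m and z of red_nut_mid in the frame of tray_floor between 0.02 and 0.04 m and angle between red_nut_mid's own z axis and vertical below 0.17 rad); the robot touches nothing.
It fails at once if the white mill's nut is pulled off or shifted more than 12 mm (distance of white_nut_mid from where it was at the start of the episode above 0.012 m).
It also fails if it takes over 45 s, if anything falls off the work surface, if the arm or the gripper's body presses on something with over 40 N, if the wrist force passes 120 N, or if a joint passes its speed limit or range.

## Working session

There is one attempt and no reset: what is moved stays moved. The work goes in short steps, Python scripts to look and compute and a tool call to move; the robot and the scene stay as the last step left them, time stands still between calls to the robot, and variables do not carry over. Pictures are saved under pics/ and viewed, at most 10 in all, crops included, and the job is handed in when it is done.

Besides the shell and the picture viewer there is one more tool, called after ">>>" by a JSON object that holds its "fn" and its "kwargs". step_arm: Moves the arm, as the interface text tells. Its arguments: {"type":"object","properties":{"rows":{"type":"array"},"force":{"type":"number"}},"required":["rows"]}

```bash
mkdir -p pics; python3 - <<'E'
from rig import sense,cams,r
import cv2,numpy as np,pickle
s=sense();print(s['clock'],s['tcp_pos'],np.round(s['eef_rot'],3),s['opening'])
for n in("scene","side","wrist"):
    c=cams.camera(n);pickle.dump((s,c),open(f'{n}0.pkl','wb'))
    cv2.imwrite(f'pics/{n}0.png',c['pixels'][:,:,::-1])
    print(n,c['fx'],c['cx'],c['cy'],c['D'],c.get('position'),c.get('hand_eye'))
E
```

```text
0.0 [0.19781894 0.48585639 0.22601771] [[-0.926  0.377 -0.001]
 [ 0.377  0.926 -0.001]
 [ 0.    -0.002 -1.   ]] 0.09195432943852358
scene 461.25900179143457 262.0706877380916 197.61506231250303 [-0.04056903  0.          0.          0.          0.        ] [ 1.06086746 -0.30101828  0.74224681] None
side 479.5057493367621 249.33692176469754 205.54973515646458 [0.06228706 0.         0.         0.         0.        ] [ 0.07925702 -0.6567448   0.77571405] None
wrist 328.21232813129126 260.5564137662043 194.77115121654245 [-0.02789207  0.          0.          0.          0.        ] None [[ 2.38249425e-04 -9.55578202e-01 -2.94737582e-01  7.95661778e-02]
 [ 9.99999926e-01  3.16917400e-04 -2.19143931e-04  4.04756266e-05]
 [ 3.02816632e-04 -2.94737508e-01  9.55578207e-01 -1.58206225e-01]
 [ 0.00000000e+00  0.00000000e+00  0.00000000e+00  1.00000000e+00]]
```

View pics/scene0.png

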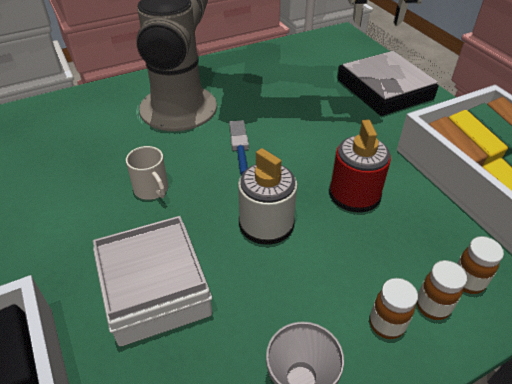

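View pics/side0.png

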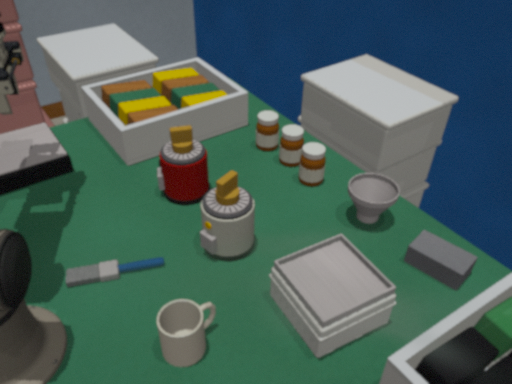

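View pics/wrist0.png

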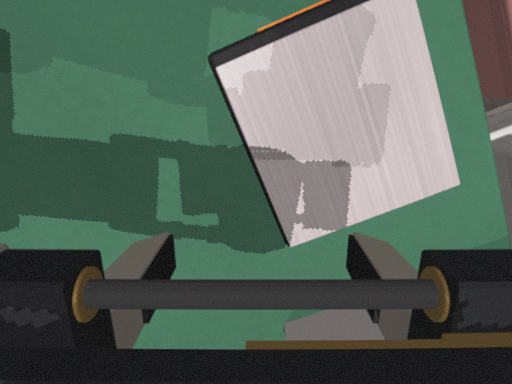

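The scene view shows the red mill's nut at (368,137), the white one's at (267,167) and the tray at (150,265). In the side view they are at (181,140), (227,187) and (332,280). The wrist view shows only the black box with the metal top.

```bash
cat >h.py <<'E'
import cv2,numpy as np,pickle
def cal(c,s=None):
    K=np.array([[c['fx'],0,c['cx']],[0,c['fy'],c['cy']],[0,0,1]])
    if 'hand_eye' in c:
        T=np.eye(4);T[:3,:3]=s['eef_rot'];T[:3,3]=s['tcp_pos'];T=T@np.array(c['hand_eye'])
        return K,T[:3,3],T[:3,:3]
    return K,np.array(c['position']),np.array(c['orientation']).reshape(3,3)
def rays(c,uv,s=None):
    K,p,R=cal(c,s);q=cv2.undistortPoints(np.array(uv,float).reshape(-1,1,2),K,np.array(c['D'])).reshape(-1,2)
    d=np.c_[q,np.ones(len(q))]@R.T
    return p,d/np.linalg.norm(d,axis=1,keepdims=True)
def plane(c,uv,z,s=None):
    p,d=rays(c,uv,s);return p+d*((z-p[2])/d[:,2])[:,None]
def tri(p1,d1,p2,d2):
    A=np.c_[d1,-d2];t=np.linalg.lstsq(A,p2-p1,rcond=None)[0]
    a,b=p1+t[0]*d1,p2+t[1]*d2;return (a+b)/2,np.linalg.norm(a-b)
def brass(c,box,lo=(12,120,70)):
    h=cv2.cvtColor(c['pixels'],cv2.COLOR_RGB2HSV);m=cv2.inRange(h,lo,(30,255,255))
    k=np.zeros_like(m);x0,y0,x1,y1=box;k[y0:y1,x0:x1]=m[y0:y1,x0:x1];return k
E
python3 - <<'E'
from h import *
(s,a),(_,b)=[pickle.load(open(f'{n}0.pkl','rb')) for n in('scene','side')]
for nm,ba,bb in(('red',(350,110,390,165),(163,118,200,158)),('white',(245,140,290,190),(205,165,245,206))):
    out=[]
    for c,bx in((a,ba),(b,bb)):
        m=brass(c,bx);M=cv2.moments(m,True);u=(M['m10']/M['m00'],M['m01']/M['m00'])
        ys,xs=np.nonzero(m);print(nm,M['m00'],np.round(u,1),xs.min(),xs.max(),ys.min(),ys.max())
        out.append((c,u))
    (p1,d1),(p2,d2)=[rays(c,[u]) for c,u in out];print(tri(p1,d1[0],p2,d2[0]))
# tray rim corners (hand read rough), z .103
A=[(95,238),(179,219),(208,290),(110,313)];B=[(341,236),(394,290),(319,330),(272,268)]
print(plane(a,A,.103).round(3),plane(b,B,.103).round(3))
big=[cv2.resize(c['pixels'][y:y+130,x:x+170,::-1],None,fx=4,fy=4,interpolation=2)[:,:] for c,x,y in((a,75,205),)]
cv2.imwrite('pics/z1.png',big[0])
E
```

```text
red 549.0 [366.4 140.7] 354 378 120 156
red 513.0 [181.4 138.5] 170 191 126 152
(array([0.50232644, 0.24069218, 0.15588012]), np.float64(0.0015101934643744518))
white 797.0 [267.1 168.5] 255 280 149 186
white 623.0 [227.3 188.7] 216 238 170 204
(array([0.4892303 , 0.01627032, 0.15751654]), np.float64(0.0009191665618574314))
[[ 0.462 -0.316  0.103]
 [ 0.486 -0.166  0.103]
 [ 0.654 -0.178  0.103]
 [ 0.624 -0.331  0.103]] [[ 0.634 -0.184  0.103]
 [ 0.617 -0.34   0.103]
 [ 0.449 -0.33   0.103]
 [ 0.466 -0.176  0.103]]
```

Both nuts triangulate consistently, with heights near 0.156 that match nuts sitting on the mills, and the tray is near (0.55, -0.25). Next I'll bring the wrist camera over the red nut.

>>> {"fn": "step_arm", "kwargs": {"rows": [[[1, -0.03, -0.009, -0.016, 0], [1, -0.03, -0.009, -0.016, 0], [1, -0.03, -0.009, -0.016, 0], [1, -0.03, -0.009, -0.016, 0], [1, -0.03, -0.009, 0, 0]]]}}

```text
clock: 0.57
tcp_pos: [0.3217, 0.3878, 0.2937]
eef_rot: [[-0.926, 0.377, 0.004], [0.377, 0.926, 0.004], [-0.002, 0.005, -1.0]]
force: [1.2, 0.4, -1.0]
opening: 0.0919
grasp_force: 0.0
```

>>> {"fn": "step_arm", "kwargs": {"rows": [[[1, -0.03, -0.009, 0, 0], [1, -0.03, -0.009, 0, 0], [1, -0.03, -0.009, 0, 0], [1, -0.03, -0.009, 0, 0], [1, -0.03, -0.009, 0, 0]]]}}

```text
clock: 0.98
tcp_pos: [0.4428, 0.2885, 0.2905]
eef_rot: [[-0.926, 0.377, -0.0], [0.377, 0.926, -0.0], [0.0, -0.0, -1.0]]
force: [-0.7, 1.5, 0.2]
opening: 0.0914
grasp_force: 0.0
```

>>> {"fn": "step_arm", "kwargs": {"rows": [[[1, -0.03, -0.009, 0, 0], [1, -0.03, -0.009, 0, 0], [1, -0.014, -0.004, 0, 0], [1, 0, 0, 0, 0], [1, 0, 0, 0, 0]]]}}

```text
clock: 1.4
tcp_pos: [0.5019, 0.2413, 0.2902]
eef_rot: [[-0.926, 0.378, -0.002], [0.378, 0.926, 0.0], [0.001, -0.0, -1.0]]
force: [-0.7, 0.5, -0.5]
opening: 0.0922
grasp_force: 0.0
```

```bash
python3 - <<'E'
from rig import sense,cams
from h import *
s=sense();c=cams.camera('wrist');pickle.dump((s,c),open('w1.pkl','wb'))
print(s['clock'],s['tcp_pos'],np.round(s['eef_rot'],3).tolist(),s['joint_positions'])
cv2.imwrite('pics/w1.png',c['pixels'][:,:,::-1])
E
```

```text
1.4 [0.50192429 0.24134586 0.29018397] [[-0.926, 0.378, -0.002], [0.378, 0.926, 0.0], [0.001, -0.0, -1.0]] [ 1.77731475e+01  2.08122856e+01  7.54771352e+01  3.89804006e-02
  8.37895566e+01 -4.99934019e+01]
```

View pics/w1.png

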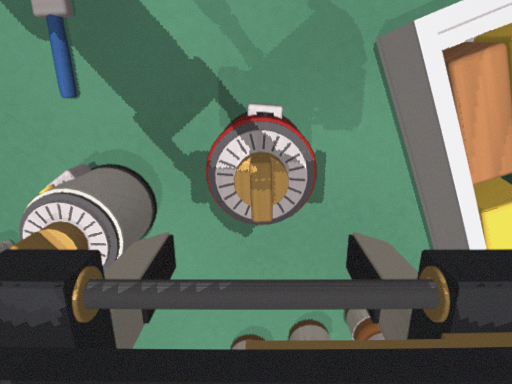

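The wrist view shows the red mill's nut at about (262,180), with its bar nearly vertical in the picture, along tool x. The chute is at (265,110), and the white mill is at the lower left.

```bash
python3 - <<'E'
from h import *
s,c=pickle.load(open('w1.pkl','rb'))
g=c['pixels'][135:235,210:315,::-1]
cv2.imwrite('pics/w1z.png',cv2.resize(g,None,fx=5.5,fy=5.5,interpolation=0))
for y in range(150,224,8): print(y,c['pixels'][y,240:286:2,0])
E
```

```text
150 [232 150  98 225 230 141 134 126 135 127 131 132 129 133 137 135  67 126
 172 140 176 161 103]
158 [227 228 137  95 157 149  97  94 100  99  96  96 101 101  97 117 126  98
  88 100 135 132 133]
166 [205 222 225 227 224 168 205 199 142 130 127 128 133 134 128 117 129 126
 131 132 129 125 102]
174 [158 161 164 165 166 150 125 131 126 125 126 130 131 134 128 118 127 156
 161 163 163 155 163]
182 [158 158 166 169 165 120 122 128 129 125 131 129 130 137 133 119 126 128
 159 164 164 159 162]
190 [160 159 161 162 168 135 141 164 162 147 155 132 148 164 163 137 128 155
 158 163 162 162 161]
198 [158 157 161 168 162 141 141 165 159 157 159 160 161 160 163 146 117 141
 156 163 159 144 154]
206 [170 171 174 169  92 143 134 164 161 157 158 162 159 159 163 146 127 172
 168 155  76 160 166]
214 [166 171 128 105 175 169 137 159 164 158 157 162 160 160 164 145 127 171
 167 165 165 137  96]
222 [ 67  67  77  82  73  74  71  80  90  95  81  79  82  76  75  72  71  69
  80  89 100  93  92]
```

View pics/w1z.png

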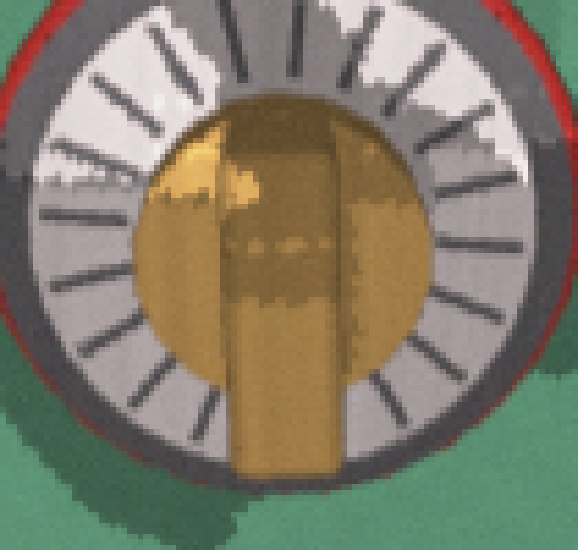

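The crop shows the top face of the bar with corners at about (222,150), (335,150), (343,475) and (233,475) in crop pixels. I'll cast these onto z = 0.188.

```bash
python3 - <<'E'
from h import *
s,c=pickle.load(open('w1.pkl','rb'))
z=np.array([(222,150),(335,150),(343,475),(233,475)],float)/5.5+[210,135]-.5
P=plane(c,z,.188,s);R=np.array(s['eef_rot']);t=(P-s['tcp_pos'])@R
print(P.round(4),P.mean(0),'tool',t.round(4),t.mean(0))
d=(t[2]+t[3]-t[0]-t[1])/2;print(np.linalg.norm(d),np.degrees(np.arctan2(d[1],-d[0])*1),d,np.linalg.norm(t[1]-t[0]))
E
```

```text
[[0.4735 0.2436 0.188 ]
 [0.4797 0.2589 0.188 ]
 [0.5276 0.2412 0.188 ]
 [0.5212 0.2254 0.188 ]] [0.50048207 0.24229225 0.188     ] tool [[ 0.0271 -0.0086  0.1022]
 [ 0.0271  0.0079  0.1022]
 [-0.024   0.0096  0.1021]
 [-0.024  -0.0074  0.1022]] [0.00154079 0.00036782 0.10218626]
0.051059052928208004 1.6422714335153048 [-5.10380226e-02  1.46330583e-03 -7.66152808e-05] 0.016552199665277066
```

The measured bar is 51 x 17 mm, which fits the given size. It is centred 1.5 mm along tool x and turned -1.6° about tool z. I'll align, descend and close.

>>> {"fn": "step_arm", "kwargs": {"rows": [[[1, 0.0015, 0.0005, 0.03, -0.028], [1, 0, 0, 0.03, 0], [1, 0, 0, 0.03, 0], [1, 0, 0, 0.025, 0], [1, 0, 0, 0.018, 0]]], "force": 25}}

```text
clock: 1.87
tcp_pos: [0.4985, 0.2436, 0.1556]
eef_rot: [[-0.937, 0.349, -0.003], [0.349, 0.937, -0.0], [0.003, -0.001, -1.0]]
force: [-1.0, 0.0, 0.4]
opening: 0.0916
grasp_force: 0.0
```

>>> {"fn": "step_arm", "kwargs": {"rows": [[[0.1, 0, 0, 0, 0], [0.1, 0, 0, 0, 0], [0.1, 0, 0, 0, 0], [0.1, 0, 0, 0, 0], [0.1, 0, 0, 0, 0]]], "force": 25}}

```text
clock: 2.28
tcp_pos: [0.5015, 0.243, 0.1593]
eef_rot: [[-0.936, 0.351, 0.003], [0.351, 0.936, 0.001], [-0.002, 0.002, -1.0]]
force: [0.1, -0.5, 0.3]
opening: 0.0628
grasp_force: 0.0
```

>>> {"fn": "step_arm", "kwargs": {"rows": [[[0.1, 0, 0, 0, 0], [0.1, 0, 0, 0, 0], [0.1, 0, 0, 0, 0], [0.1, 0, 0, 0, 0], [0.1, 0, 0, 0, 0]]]}}

```text
clock: 2.7
tcp_pos: [0.501, 0.2424, 0.1578]
eef_rot: [[-0.936, 0.351, 0.0], [0.351, 0.936, 0.0], [0.0, 0.0, -1.0]]
force: [-0.7, -0.8, -0.5]
opening: 0.0299
grasp_force: 0.0
```

>>> {"fn": "step_arm", "kwargs": {"rows": [[[0.1, 0, 0, 0, 0], [0.1, 0, 0, 0, 0], [0.1, 0, 0, 0, 0], [0.1, 0, 0, 0, 0], [0.1, 0, 0, 0, 0]]]}}

```text
clock: 3.12
tcp_pos: [0.5009, 0.2424, 0.1577]
eef_rot: [[-0.936, 0.351, -0.0], [0.351, 0.936, -0.0], [0.0, -0.0, -1.0]]
force: [0.7, -0.1, -0.1]
opening: 0.0179
grasp_force: 25.0
```

>>> {"fn": "step_arm", "kwargs": {"rows": [[[0.1, 0, 0, 0, 0.06], [0.1, 0, 0, 0, 0.06]]]}}

```text
clock: 3.28
tcp_pos: [0.5009, 0.2426, 0.1577]
eef_rot: [[-0.886, 0.463, -0.0], [0.463, 0.886, 0.0], [0.0, 0.0, -1.0]]
force: [-0.1, 0.4, -0.6]
opening: 0.0177
grasp_force: 25.0
```

The bar is held at an 18 mm opening and the turn is clockwise with low force. I'll continue to about 75°.

>>> {"fn": "step_arm", "kwargs": {"rows": [[[0.1, 0, 0, 0, 0.119], [0.1, 0, 0, 0, 0.119], [0.1, 0, 0, 0, 0.119], [0.1, 0, 0, 0, 0.119], [0.1, 0, 0, 0, 0.119]]]}}

```text
clock: 3.7
tcp_pos: [0.5009, 0.2426, 0.1577]
eef_rot: [[-0.472, 0.882, -0.0], [0.882, 0.472, 0.0], [0.0, 0.0, -1.0]]
force: [0.5, -0.2, -0.1]
opening: 0.0179
grasp_force: 25.0
```

>>> {"fn": "step_arm", "kwargs": {"rows": [[[0.1, 0, 0, 0, 0.119], [0.1, 0, 0, 0, 0.119], [0.1, 0, 0, 0, 0.119], [0.1, 0, 0, 0, 0.119], [0.1, 0, 0, 0, 0.119]]]}}

```text
clock: 4.12
tcp_pos: [0.501, 0.2426, 0.1577]
eef_rot: [[0.104, 0.995, 0.0], [0.995, -0.104, 0.0], [0.0, 0.0, -1.0]]
force: [0.5, -0.2, -0.0]
opening: 0.0178
grasp_force: 25.0
```

>>> {"fn": "step_arm", "kwargs": {"rows": [[[0.1, 0, 0, 0, 0], [0.1, 0, 0, 0, 0], [0.1, 0, 0, 0, 0]]]}}

```text
clock: 4.37
tcp_pos: [0.5009, 0.2424, 0.1576]
eef_rot: [[0.094, 0.996, -0.0], [0.996, -0.094, -0.0], [-0.0, -0.0, -1.0]]
force: [0.5, 0.1, -1.0]
opening: 0.018
grasp_force: 25.0
```

Turned 75° with no resistance. Lifting gently to start.

>>> {"fn": "step_arm", "kwargs": {"rows": [[[0.1, 0, 0, -0.004, 0], [0.1, 0, 0, -0.008, 0], [0.1, 0, 0, -0.008, 0], [0.1, 0, 0, -0.008, 0], [0.1, 0, 0, -0.008, 0]]]}}

```text
clock: 4.78
tcp_pos: [0.5012, 0.2425, 0.195]
eef_rot: [[0.097, 0.995, 0.001], [0.995, -0.097, 0.0], [0.0, 0.001, -1.0]]
force: [-0.7, 0.0, -2.2]
opening: 0.0179
grasp_force: 25.0
```

>>> {"fn": "step_arm", "kwargs": {"rows": [[[0.1, 0, 0, -0.018, 0], [0.1, 0, 0, -0.02, 0], [0.1, 0, 0, -0.02, 0], [0.1, 0, 0, -0.02, 0], [0.1, 0, 0, -0.014, 0]]]}}

```text
clock: 5.2
tcp_pos: [0.5013, 0.2426, 0.2886]
eef_rot: [[0.098, 0.995, 0.003], [0.995, -0.098, 0.001], [0.001, 0.003, -1.0]]
force: [0.3, 0.4, -1.1]
opening: 0.0179
grasp_force: 25.0
```

```bash
python3 - <<'E'
from rig import sense,cams
from h import *
s=sense();c=cams.camera('scene')
print(s['clock'],s['tcp_pos'],s['opening'],s['joint_positions'])
cv2.imwrite('pics/s2.png',c['pixels'][:,:,::-1])
# tray: bright greyish quad
for n in('scene','side'):
    c=cams.camera(n);h=cv2.cvtColor(c['pixels'],cv2.COLOR_RGB2HSV)
    m=cv2.inRange(h,(0,0,80),(180,60,255))
    x0,y0,x1,y1=(85,205,220,345) if n=='scene' else (262,225,402,355)
    k=np.zeros_like(m);k[y0:y1,x0:x1]=m[y0:y1,x0:x1]
    C=max(cv2.findContours(k,0,2)[0],key=cv2.contourArea)
    print(n,cv2.approxPolyDP(cv2.convexHull(C),4,True).reshape(-1,2).tolist())
E
```

```text
5.2 [0.50128418 0.24261109 0.28864489] 0.017907763862187533 [1.79371423e+01 2.06928888e+01 7.58913423e+01 6.66831840e-03
 8.32352091e+01 2.35341541e+01]
scene [[180, 216], [211, 294], [211, 314], [118, 344], [108, 328], [93, 240]]
side [[341, 233], [395, 285], [396, 304], [389, 323], [331, 352], [314, 354], [270, 295], [268, 275], [274, 260]]
```

View pics/s2.png

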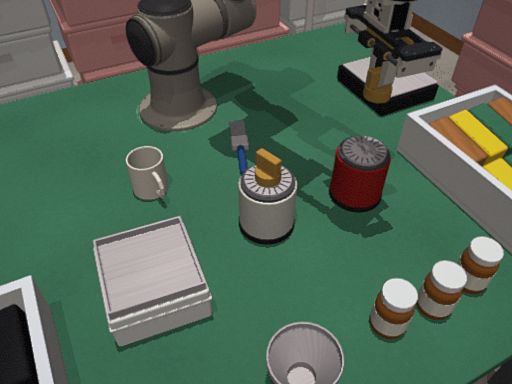

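View pics/z1.png

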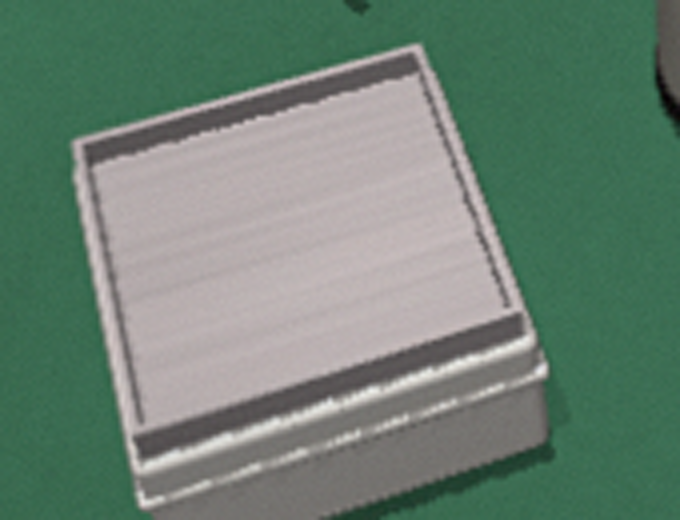

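The scene view shows the nut held clear of the red mill at (378,85), with the white nut still on its mill at (267,167). In the tray crop the outer rim corners are (73,143), (420,45), (535,335) and (140,465).

```bash
python3 - <<'E'
from h import *
from rig import sense
_,a=pickle.load(open('scene0.pkl','rb'));s=sense()
z=np.array([(73,143),(420,45),(535,335),(140,465)],float)/4+[75,205]-.5
P=plane(a,z,.103);print(P.round(3),P.mean(0),np.linalg.norm(P-np.roll(P,1,0),axis=1))
print((P.mean(0)-s['tcp_pos'])@np.array(s['eef_rot']))
E
```

```text
[[ 0.465 -0.321  0.103]
 [ 0.479 -0.162  0.103]
 [ 0.651 -0.176  0.103]
 [ 0.637 -0.335  0.103]] [ 0.55803111 -0.24857656  0.103     ] [0.17227001 0.15940432 0.1722884  0.15967985]
[-0.48354257  0.10389026  0.18371944]
```

The rim sides measure 0.160 and 0.172 against an expected 0.160, and the near edge reads slightly far. I'll take the centre as about (0.551, -0.250) and carry the nut over, with its underside at 0.26, well above the white nut.

>>> {"fn": "step_arm", "kwargs": {"rows": [[[0.1, -0.015, 0.003, 0, 0], [0.1, -0.03, 0.006, 0, 0], [0.1, -0.03, 0.006, 0, 0], [0.1, -0.03, 0.006, 0, 0], [0.1, -0.03, 0.006, 0, 0]]]}}

```text
clock: 5.77
tcp_pos: [0.5138, 0.1042, 0.2843]
eef_rot: [[0.097, 0.995, -0.003], [0.995, -0.097, -0.0], [-0.0, -0.002, -1.0]]
force: [1.2, -0.5, -1.0]
opening: 0.0178
grasp_force: 25.0
```

>>> {"fn": "step_arm", "kwargs": {"rows": [[[0.1, -0.03, 0.006, 0, 0], [0.1, -0.03, 0.006, 0, 0], [0.1, -0.03, 0.006, 0, 0], [0.1, -0.03, 0.006, 0, 0], [0.1, -0.03, 0.006, 0, 0]]]}}

```text
clock: 6.18
tcp_pos: [0.5291, -0.0481, 0.2844]
eef_rot: [[0.098, 0.995, -0.002], [0.995, -0.098, 0.001], [0.0, -0.002, -1.0]]
force: [-0.7, -0.1, -1.3]
opening: 0.018
grasp_force: 25.0
```

>>> {"fn": "step_arm", "kwargs": {"rows": [[[0.1, -0.03, 0.006, 0, 0], [0.1, -0.03, 0.006, 0, 0], [0.1, -0.03, 0.006, 0, 0], [0.1, -0.03, 0.006, 0, 0], [0.1, -0.03, 0.006, 0, 0]]]}}

```text
clock: 6.6
tcp_pos: [0.5443, -0.2002, 0.2842]
eef_rot: [[0.098, 0.995, -0.002], [0.995, -0.098, 0.001], [0.001, -0.002, -1.0]]
force: [0.6, 0.6, -1.3]
opening: 0.018
grasp_force: 25.0
```

>>> {"fn": "step_arm", "kwargs": {"rows": [[[0.1, -0.03, 0.006, 0, 0], [0.1, -0.015, 0.004, 0, 0], [0.1, 0, 0, 0, 0], [0.1, 0, 0, 0, 0]]]}}

```text
clock: 6.93
tcp_pos: [0.5499, -0.245, 0.2839]
eef_rot: [[0.099, 0.995, -0.002], [0.995, -0.099, 0.002], [0.002, -0.003, -1.0]]
force: [0.1, 1.0, -0.7]
opening: 0.0179
grasp_force: 25.0
```

>>> {"fn": "step_arm", "kwargs": {"rows": [[[0.1, 0, 0, 0.03, 0], [0.1, 0, 0, 0.035, 0], [0.1, 0, 0, 0.035, 0], [0.1, 0, 0, 0.03, 0], [0.1, 0, 0, 0.02, 0]]]}}

```text
clock: 7.35
tcp_pos: [0.5489, -0.242, 0.1321]
eef_rot: [[0.096, 0.995, -0.004], [0.995, -0.096, 0.003], [0.003, -0.005, -1.0]]
force: [-0.0, 1.5, -1.1]
opening: 0.0176
grasp_force: 25.0
```

>>> {"fn": "step_arm", "kwargs": {"rows": [[[0.1, 0, 0, 0.005, 0], [0.1, 0, 0, 0.004, 0], [0.1, 0, 0, 0.003, 0], [0.1, 0, 0, 0, 0], [0.1, 0, 0, 0, 0]]]}}

```text
clock: 7.77
tcp_pos: [0.5512, -0.2449, 0.1251]
eef_rot: [[0.098, 0.995, 0.002], [0.995, -0.098, -0.001], [-0.001, 0.002, -1.0]]
force: [1.0, -0.2, -0.7]
opening: 0.0181
grasp_force: 25.0
```

```bash
python3 - <<'E'
from rig import sense,cams
from h import *
s=sense();print(s['clock'],s['tcp_pos'],s['force'])
v=[cams.camera(n)['pixels'][y:y+150,x:x+150,::-1] for n,x,y in(('scene',75,180),('side',255,190))]
cv2.imwrite('pics/p3.png',cv2.resize(np.hstack(v),None,fx=2.6,fy=2.6,interpolation=2))
E
```

```text
7.7667 [ 0.55123209 -0.24487545  0.12514995] [ 0.972516   -0.20686058 -0.70963197]
```

View pics/p3.png

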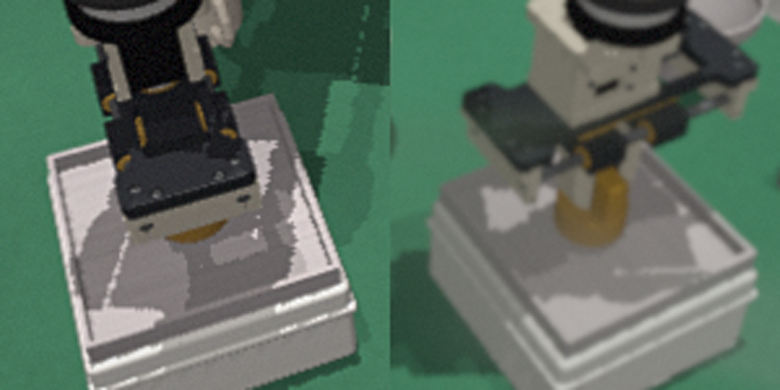

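The nut is upright near the tray's centre, at about (195,230) in the left half and (590,210) in the right half, still a few mm above the floor. Lowering slowly to contact.

>>> {"fn": "step_arm", "kwargs": {"rows": [[[0.1, 0, 0, 0.003, 0], [0.1, 0, 0, 0.002, 0], [0.1, 0, 0, 0.001, 0], [0.1, 0, 0, 0, 0], [0.1, 0, 0, 0, 0]]]}}

```text
clock: 8.28
tcp_pos: [0.5505, -0.2447, 0.1176]
eef_rot: [[0.098, 0.995, -0.0], [0.995, -0.098, 0.0], [0.0, -0.0, -1.0]]
force: [-0.3, 0.3, -1.6]
opening: 0.0179
grasp_force: 25.0
```

>>> {"fn": "step_arm", "kwargs": {"rows": [[[0.1, 0, 0, 0.001, 0], [0.1, 0, 0, 0.001, 0], [0.1, 0, 0, 0, 0], [0.1, 0, 0, 0, 0]]]}}

```text
clock: 8.62
tcp_pos: [0.5507, -0.2448, 0.1167]
eef_rot: [[0.098, 0.995, 0.001], [0.995, -0.098, -0.0], [-0.0, 0.001, -1.0]]
force: [-1.6, 1.0, 5.2]
opening: 0.0177
grasp_force: 25.0
```

Contact at TCP z = 0.1167, as expected, with about 6 N upward. Releasing slowly, then going straight up.

>>> {"fn": "step_arm", "kwargs": {"rows": [[[0.5, 0, 0, 0, 0], [0.5, 0, 0, 0, 0], [0.5, 0, 0, 0, 0], [0.5, 0, 0, 0, 0], [0.5, 0, 0, 0, 0]]]}}

```text
clock: 9.03
tcp_pos: [0.5505, -0.2447, 0.1155]
eef_rot: [[0.098, 0.995, -0.0], [0.995, -0.098, 0.0], [0.0, -0.0, -1.0]]
force: [-0.4, -0.1, 0.2]
opening: 0.0443
grasp_force: 0.0
```

>>> {"fn": "step_arm", "kwargs": {"rows": [[[0.5, 0, 0, -0.01, 0], [0.5, 0, 0, -0.02, 0], [0.5, 0, 0, -0.03, 0], [0.5, 0, 0, -0.03, 0], [0.5, 0, 0, -0.03, 0]]]}}

```text
clock: 9.45
tcp_pos: [0.5503, -0.2446, 0.2377]
eef_rot: [[0.098, 0.995, 0.0], [0.995, -0.098, -0.0], [-0.0, 0.0, -1.0]]
force: [0.9, 0.3, 0.2]
opening: 0.0461
grasp_force: 0.0
```

>>> {"fn": "step_arm", "kwargs": {"rows": [[[0.5, 0, 0, -0.02, 0], [0.5, 0, 0, 0, 0], [0.5, 0, 0, 0, 0]]]}}

```text
clock: 9.7
tcp_pos: [0.5509, -0.2449, 0.2575]
eef_rot: [[0.098, 0.995, 0.003], [0.995, -0.098, -0.002], [-0.001, 0.003, -1.0]]
force: [0.0, 0.3, -0.9]
opening: 0.0462
grasp_force: 0.0
```

```bash
python3 - <<'E'
from rig import sense,cams
from h import *
s=sense();print(s['clock'],s['tcp_pos'],s['opening'])
v=[cams.camera(n)['pixels'][y:y+h,x:x+250,::-1] for n,x,y,h in(('scene',75,130,220),('side',170,140,220))]
cv2.imwrite('pics/p4.png',cv2.resize(np.hstack(v),None,fx=1.58,fy=1.58,interpolation=2))
E
```

```text
9.7 [ 0.55094258 -0.24494722  0.25751318] 0.04616140307009742
```

View pics/p4.png

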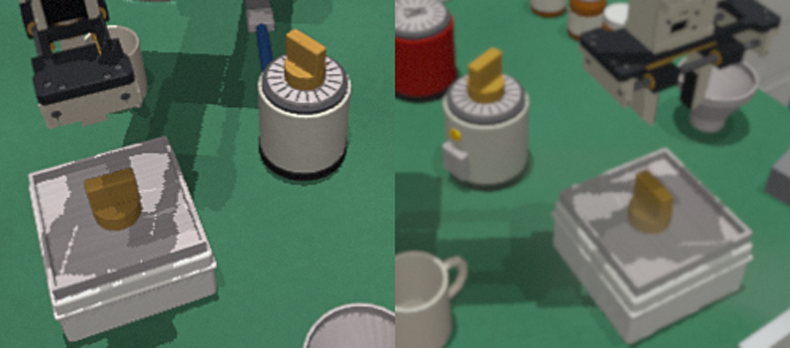

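Both views show the nut upright in the tray, at (113,200) and (652,203), with the gripper clear and the white nut untouched.

```bash
python3 -c "
from rig import r
print(r.job_done())"
```

```text
the job is handed in; nothing more can be done
None
```

I turned the red mill's nut 75° clockwise, lifted it off and stood it upright near the middle of the steel tray; the white mill's nut was not touched, and I handed the job in at about 10 s without a verdict being shown.

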